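# Offer up a small cupboard door so its hinge knuckles line up for the pins

## Robot

A 6-joint arm with a two-finger parallel gripper is mounted at the origin on the work surface. World frame = base frame: x ahead of the robot, y to its left, z up, the work surface at z = 0. Lengths are in m, angles in rad, forces in N, time in s.
With the tool pointing down it reaches from about 0.325 to 0.9 m from the base axis. Payload 6.1 kg.
Tool frame: the origin (TCP) lies at the very end of the fingers, on their centre line; the grasp point (between the pads) lies 19 mm behind it; z points along the fingers, x is the direction in which the jaws open and shut, and the axes are right-handed (so a half turn about z gives the same grasp; the last joint's range is limited). The gripper opens to 85 mm and grips with 20 to 120 N. Pads are 22 mm wide; open, the fingers measure 114 mm over their backs; the gripper's body (76 mm by 85 mm) begins 54 mm behind the grasp point. The pads swing forward as they close: fully open they stand 13 mm farther back than shut.
Start: joints at [1.049, 0.22, 1.526, -0, 1.395, -0.126], TCP at [0.241, 0.577, 0.231] pointing down, gripper open.
Joint ranges: [-2.98, 2.98], [-0.91, 2.08], [0.09, 2.57], [-1.24, 4.39], [0.2, 2.65], [-2.68, 2.68]. Speed limits (rad/s): [2.57, 2.57, 3.01, 3.14, 3.14, 3.14].

## Interface

Orientations are given as a rotation vector (axis times angle).
In Python, from bench import manip, hand, inverse_kinematics, optics, close_job, status gives the robot as it stands. The module is installed in compiled form; this text tells all that it offers. Calls block until the motion is done:
- manip.goto(position, orientation): joint-space move of the TCP to a pose.
- manip.move_linear(position, max_speed=0.15, orientation=None, contact_N=None): straight line of the TCP; orientation=None keeps the orientation; max_speed is the mean speed in m/s. With contact_N (N) it stops when the force on the tool has changed by that much, and returns True; else False.
- manip.goto_joints(angles): joint-space move.
- hand.command_gripper(opening): finger opening in m; the grip force is fixed at half the most; returns when the fingers have stopped.
- manip.wait(seconds).
- inverse_kinematics(position, orientation): joint angles nearest the present ones, or None.
- optics.read_camera(name): name is "side" or "top" or "wrist"; returns a dict with "image" (420x560x3 uint8, red, green, blue), "range_z" (420x560 float32, m along the optical axis (not along the pixel's ray), 0 where there is no reading), "camera_matrix" (3x3 intrinsics, pixels), "origin" and "rotation" of the camera in the world. Camera axes: x right, y up, looking along -z (the intrinsics and any distortion apply to the point x, -y, -z); pixel columns grow to the right and rows downward; lengths in m; the calibration is good to about 2 mm. The wrist camera is an equidistant fisheye: a pixel r from the principal point sees the ray r / f radians off the axis. A picture is of the moment at which its call begins.
A pose or a line that the arm cannot do raises manip.PlanningError and nothing moves.
- close_job(): hands the job in, once; it reports no verdict.
Readings, each from a call of its own:
- status.current_time(): time.
- status.current_qpos(): joint angles.
- status.current_qvel(): joint speeds.
- status.current_tau(): joint torques, N m.
- status.current_eef_pos(): TCP position.
- status.current_tcp_rot(): TCP orientation.
- status.current_contact_force(): force on the tool from outside, world axes, zero at the start.
- status.current_moment(): the same for the moment, N m.
- status.current_width(): finger opening in m.
Only numpy, scipy, OpenCV 4.12 (cv2) and the standard library are available. Lean on these libraries where they do the work, as an engineer would, in place of code of your own. Each camera call takes 0.05 s, during which the arm holds its last target.

## Task

The little sage-green cupboard's door stands in the plate rack: lift it up out of the rack and offer it gently to the cupboard, standing well open (about straight out from the front), so that both its brass hinge knuckles sit between the cupboard's knuckles and the pin holes line up. Finish while still holding it there, steady, its weight in your grip and not resting on the cupboard, so that I can drop the pins in. Leave the two boards, the pin saucer and the wax jar alone.

Things in the scene. Friction and masses are not known exactly. Their poses are not given: they have to be found in the camera images.
- cupboard: Small green wall cupboard without its door, 120 mm deep (x), 214 wide (y), 240 high, fixed, standing on the table. Origin: centre of underside. Open front faces its -x, at x = -60 mm. Its half of two brass loose-pin hinges is on the front post at -y. Closed, the door has the cupboard's yaw; it opens towards -x, turning counter-clockwise from above (90 degrees open: door yaw = cupboard yaw + 90).
- cupboard_upper (a point): Pin axis (vertical), middle of the gap of the upper hinge: x -70, y -73.5, z 180 mm in the cupboard frame. Above and below this point is a fixed brass knuckle (tube, 13 mm outside, 8 mm hole, 14 mm tall); the gap between them is 24 mm high and open to the front.
- cupboard_lower (a point): The same for the lower hinge, straight below: x -70, y -73.5, z 80 mm in the cupboard frame. A door hung in the middle of both gaps has its underside 45 mm above the table, whatever its opening angle.
- door: Loose green framed wooden door, 18 mm thick (x), 144 wide (y), 170 high (z), 0.25 to 0.42 kg, balanced about its middle. Origin: centre of underside. Starts upright in one of the rack slots, yaw as the rack within 2 degrees. Outer face (-x): white knob 22 mm wide, 21 mm proud, at y +57, z 85 mm, and two brass hinge leaves at the -y edge. Flat bare top edge, to pinch from above across the 18 mm.
- door_upper (a point): Centre of the door's upper hinge knuckle (upright brass tube, 13 mm outside, 8 mm hole, 18 mm tall), at x -19, y -73.5, z 135 mm in the door frame; belongs at point cupboard_upper
- door_lower (a point): Centre of the door's lower hinge knuckle, the same tube, at x -19, y -73.5, z 35 mm in the door frame; belongs at point cupboard_lower
- door_top (a point): Middle of the door's top edge, 170 mm above its underside
- door_free_edge (a point): Middle of the door's free upright edge (y = +72 mm, z = 85 mm in the door frame)
- rack: Fixed wooden plate rack 190 mm (x) by 150 mm (y), 102 mm high. Origin: centre of its underside. Three slots at x = -56, 0, +56 mm, each 26 mm wide between 8 mm round dowels; boards stand in them with their width along the rack's y, on rails 22 mm above the table. The slots are open upward.
- board_wood: Loose brown wooden breakfast board, 16 mm thick (x), 150 mm wide (y), 115 mm high, upright in another slot; origin: centre of its underside. Leave alone.
- board_white: Loose white plastic board, 14 mm thick (x), 140 mm wide (y), 105 mm high, upright in another slot; origin: centre of its underside. Leave alone.
- pin_saucer: White saucer, 90 mm across, 12 mm high, with the two 6 mm brass bullet-nosed hinge pins lying in it (they stay there); origin: centre of its underside. Leave alone.
- wax_jar: Amber glass jar with red lid, 60 mm across, 55 mm high; origin: centre of its underside. Leave alone.
Not all that is in view belongs to the job. What is shaped like the door but purple is not meant.

How it is judged:
On the way, in this order (a step that is already met when the one before it is completed fails the run):
1. the door is held in the fingers and lifted out of its slot: its underside more than 60 mm above the table (height (world z) of door above 0.06 m and contact force between the fingers and door above 2 N), for 0.2 s.
2. both door knuckles sit between the cupboard's knuckles with the holes lined up, for half a second (horizontal distance between door_upper and cupboard_upper below 0.003 m and horizontal distance between door_lower and cupboard_lower below 0.003 m and distance between door_upper and cupboard_upper below 0.005 m and distance between door_lower and cupboard_lower below 0.005 m), for 0.5 s.
At the end, for the whole second after the job is handed in: Robot still holding the door, at rest, off the table; both its knuckle holes within 3 mm of the hinge axis seen from above and within 5 mm of the middle of their gaps; door open about 45 to 150 degrees (free edge 95 mm or more in front of the cupboard front); under 2 N on the cupboard (all of step 2 and x of door_free_edge in the frame of cupboard below -0.155 m and contact force between the fingers and door above 2 N and contact force between door and cupboard below 2 N and height (world z) of door above 0.03 m and linear speed of door below 0.02 m/s and angular speed of door below 0.15 rad/s); the arm keeps its last pose, push and grip.
It fails at once if the door is knocked or pushed hard (over 15 N) against the cupboard (contact force between door and cupboard above 15 N).
It fails at once if a board in the rack is displaced more than 30 mm (distance of any of board_wood, board_white from where it was at the start of the episode above 0.03 m).
It fails at once if the pin saucer or the wax jar is displaced more than 30 mm (distance of any of pin_saucer, wax_jar from where it was at the start of the episode above 0.03 m).
It also fails if it takes over 43 s, if anything falls off the work surface, if the arm or the gripper's body presses on something with over 40 N, if the wrist force passes 120 N, or if a joint passes its speed limit or range.

## Working session

There is one attempt and no reset: what is moved stays moved. The work goes in short steps, each a Python script; the robot and the scene stay as the last script left them, time stands still between calls to the robot, and variables do not carry over. Pictures are saved under pics/ and viewed, and the job is handed in when it is done.

```bash
mkdir -p pics; cat > h.py <<'E'
import numpy as np, cv2
from bench import manip, hand, inverse_kinematics, optics, close_job, status
def snap(n):
    d=optics.read_camera(n); return d
def save(d,f): cv2.imwrite('pics/'+f, d['image'][:,:,::-1])
def cloud(d):
    K=d['camera_matrix'];z=d['range_z'];h,w=z.shape
    u,v=np.meshgrid(np.arange(w),np.arange(h))
    p=np.stack([(u-K[0,2])/K[0,0]*z,-(v-K[1,2])/K[1,1]*z,-z],-1)
    return p@np.array(d['rotation']).T+np.array(d['origin'])
E
python3 - <<'E'
from h import *
import pickle
D={}
for n in ['side','top','wrist']:
    d=snap(n); D[n]=d; save(d,n+'0.png'); print(n,d['origin'],np.round(d['rotation'],3).tolist(),np.round(d['camera_matrix'],1).tolist(),{k:v for k,v in d.items() if k not in('image','range_z','origin','rotation','camera_matrix')})
pickle.dump(D,open('d0.pkl','wb'))
print(status.current_time(),status.current_eef_pos(),status.current_tcp_rot(),status.current_width())
E
```

```text
side [-0.4451559  -0.94518481  1.04171147] [0.893, -0.4, -0.794] [[544.4, 0.0, 282.0], [0.0, 544.4, 212.4], [0.0, 0.0, 1.0]] {}
top [ 0.36888981 -0.08128503  1.1468392 ] [0.107, -0.11, -1.595] [[395.2, 0.0, 277.7], [0.0, 395.2, 209.8], [0.0, 0.0, 1.0]] {}
wrist [0.17129799 0.60602938 0.37306019] [-0.265, -0.175, 1.166] [[325.2, 0.0, 280.6], [0.0, 325.2, 211.0], [0.0, 0.0, 1.0]] {}
0.15 [0.24073764 0.57627344 0.23043774] [ 2.61428684e+00  1.74095372e+00 -2.13517859e-03] 0.0853491173525379
```

Rotation is a rotation vector.

```bash
sed -i "s/np.array(d\['rotation'\])/cv2.Rodrigues(np.array(d['rotation'],float))[0]/" h.py; ls pics
```

```text
side0.png
top0.png
wrist0.png
```

View pics/side0.png

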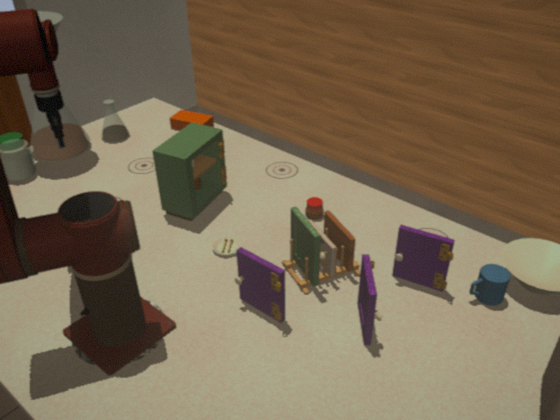

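View pics/top0.png

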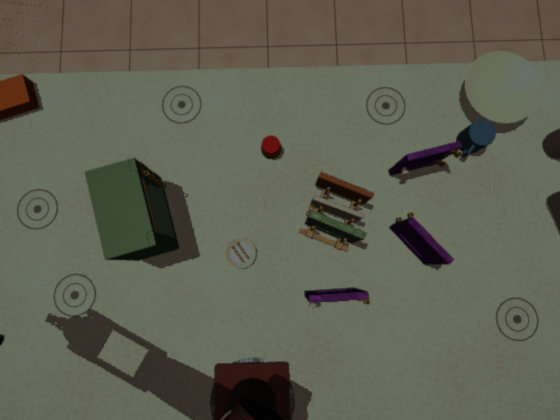

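View pics/wrist0.png

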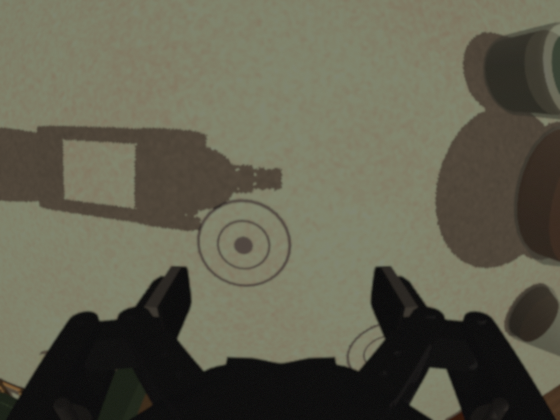

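```bash
python3 - <<'E'
from h import *
import pickle
D=pickle.load(open('d0.pkl','rb'))
d=D['top'];P=cloud(d);im=d['image']
print('table',np.median(P[300:340,420:480,2]), 'nan', (d['range_z']==0).mean())
c=im[60:380,60:480][:,:,::-1]
def crop(y0,y1,x0,x1,f,n,cam='top'):
    cc=D[cam]['image'][y0:y1,x0:x1][:,:,::-1]
    cv2.imwrite('pics/'+n,cv2.convertScaleAbs(cv2.resize(cc,None,fx=f,fy=f,interpolation=cv2.INTER_CUBIC),alpha=1.6))
crop(150,270,75,195,5,'cup_top.png')
crop(155,265,285,395,5,'rack_top.png')
crop(110,290,140,380,3.3,'side_z.png','side')
hsv=cv2.cvtColor(im,cv2.COLOR_RGB2HSV)
for nm,(x0,x1,y0,y1),(z0,z1) in [('cup',(75,195,150,270),(.232,.25)),('rack',(285,395,155,265),(.18,.21))]:
    m=np.zeros(im.shape[:2],bool);m[y0:y1,x0:x1]=1
    m&=(P[...,2]>z0)&(P[...,2]<z1)
    q=P[m];print(nm,m.sum(),q.mean(0),q.std(0)); r=cv2.minAreaRect((q[:,:2]*1000).astype(np.float32));print(r, cv2.boxPoints(r).tolist())
    print(np.median(hsv[m],0))
# heights in rack region
for z0,z1 in [(.09,.11),(.12,.135),(.135,.145),(.145,.18)]:
    m=(P[155:265,285:395,2]>z0)&(P[155:265,285:395,2]<z1);q=P[155:265,285:395][m]
    print(z0,z1,m.sum(),q.mean(0) if len(q) else '')
E
```

```text
table 0.00034113304269889344 nan 0.00383078231292517
cup 4838 [0.5088855  0.2811289  0.24034702] [0.06073911 0.03762042 0.00179023]
((511.18389892578125, 282.86492919921875), (215.93946838378906, 122.43165588378906), 14.952272415161133) [[391.0753479003906, 314.15032958984375], [422.6644592285156, 195.8640594482422], [631.29248046875, 251.57952880859375], [599.703369140625, 369.86578369140625]]
[50. 80. 74.]
rack 479 [ 0.4617289  -0.22730899  0.19174078] [0.01797354 0.03796693 0.00269978]
((462.6961975097656, -228.18411254882812), (143.78366088867188, 20.74718475341797), 65.27800750732422) [[423.20709228515625, -289.14849853515625], [442.052734375, -297.8252868652344], [502.185302734375, -167.2197265625], [483.33966064453125, -158.54293823242188]]
[50. 79. 74.]
0.09 0.11 296 [ 0.51863746 -0.24618109  0.10009332]
0.12 0.135 461 [ 0.52224621 -0.24688596  0.12753027]
0.135 0.145 313 [ 0.56675841 -0.26026769  0.13769328]
0.145 0.18 100 [ 0.46564374 -0.2123259   0.1654976 ]
```

View pics/cup_top.png

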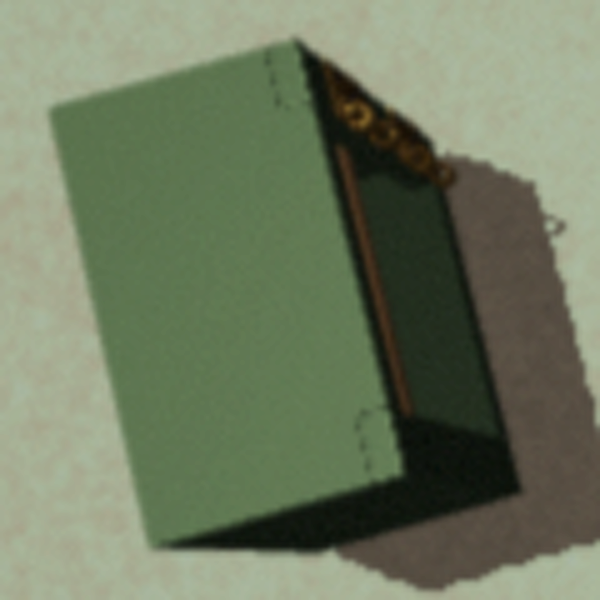

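View pics/rack_top.png

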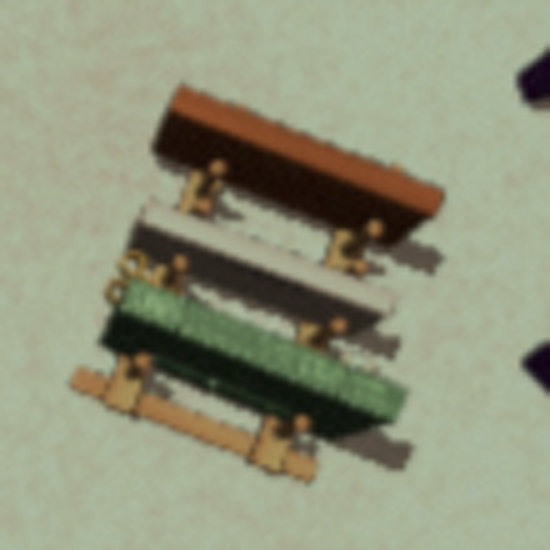

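View pics/side_z.png

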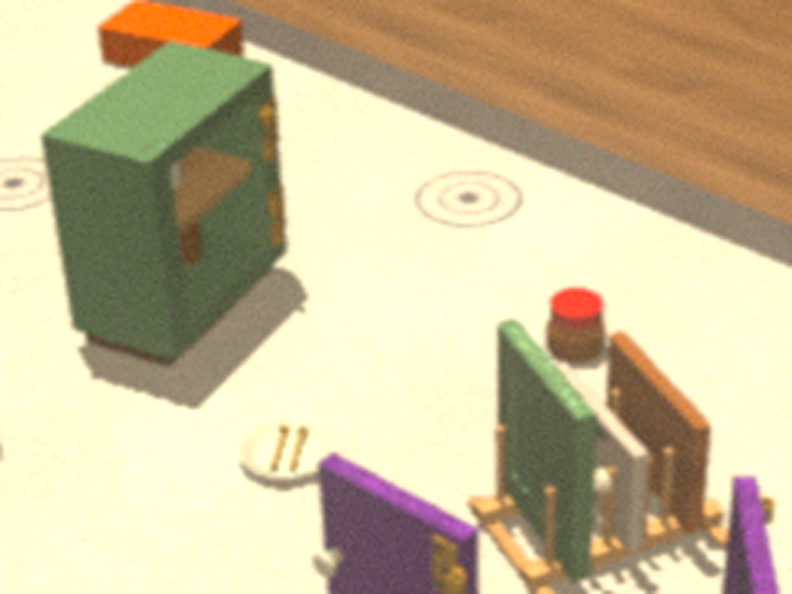

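```bash
cat >> h.py <<'E'
from scipy.spatial.transform import Rotation as R
def tool(yaw):
    # tool z down, tool x along world yaw (rad)
    x=np.array([np.cos(yaw),np.sin(yaw),0]);z=np.array([0,0,-1.]);y=np.cross(z,x)
    return R.from_matrix(np.stack([x,y,z],1)).as_rotvec()
E
python3 - <<'E'
from h import *
import pickle
D=pickle.load(open('d0.pkl','rb'))
Rt=R.from_rotvec(status.current_tcp_rot());d=D['wrist']
print('tool axes',Rt.as_matrix().round(3))
print('cam in tool',Rt.inv().apply(np.array(d['origin'])-status.current_eef_pos()), (Rt.inv()*R.from_rotvec(d['rotation'])).as_matrix().round(3))
d2=np.deg2rad
for nm,p,yaw in [('grasp',(.4627,-.2282,.16),155.3),('lift',(.4627,-.2282,.34),155.3),('pre',(.611,.12,.185),195),('fin',(.601,.158,.185),195),('prehi',(.611,.12,.34),195)]:
    for k in (0,180):
        q=inverse_kinematics(list(p),tool(d2(yaw+k)));print(nm,k,None if q is None else np.round(q,2))
P=cloud(D['top']);im=D['top']['image'];hsv=cv2.cvtColor(im,cv2.COLOR_RGB2HSV)
m=(hsv[...,1]>180)&((hsv[...,0]<6)|(hsv[...,0]>174));m[:100]=0
print('jar',m.sum(),P[m].mean(0)); print('saucer',P[253,241])
E
```

```text
tool axes [[ 0.386  0.923 -0.001]
 [ 0.923 -0.386 -0.001]
 [-0.002 -0.    -1.   ]]
cam in tool [ 0.00046922 -0.07557188 -0.14260826] [[ 1.    -0.    -0.001]
 [-0.    -0.955 -0.295]
 [-0.001  0.295 -0.955]]
grasp 0 None
grasp 180 [-0.61  0.02  1.88 -0.    1.24 -0.18]
lift 0 None
lift 180 [-0.61 -0.09  1.65 -0.    1.58 -0.18]
pre 0 None
pre 180 [ 0.07  0.25  1.58 -0.    1.31 -0.19]
fin 0 None
fin 180 [ 0.13  0.25  1.58 -0.    1.31 -0.13]
prehi 0 None
prehi 180 [ 0.07  0.17  1.38 -0.    1.59 -0.19]
jar 583 [ 0.33919659 -0.03053849  0.06540205]
saucer [0.40461985 0.02326775 0.00555338]
```

```bash
python3 - <<'E'
from h import *
import pickle
D=pickle.load(open('d0.pkl','rb'))
P=cloud(D['top']);im=D['top']['image'];hsv=cv2.cvtColor(im,cv2.COLOR_RGB2HSV)
m=(hsv[...,1]>180)&((hsv[...,0]<6)|(hsv[...,0]>174));m[:130]=0;m[165:]=0;m[:,:250]=0;m[:,295:]=0
print('jar',m.sum(),P[m].mean(0))
t0=status.current_time()
manip.move_linear([.241,.577,.39],max_speed=.3)
print(status.current_time()-t0)
manip.goto([.4627,-.2282,.27],tool(np.deg2rad(155.3+180)))
print(status.current_time()-t0,status.current_eef_pos())
d=snap('wrist');save(d,'wrist1.png');pickle.dump((d,status.current_eef_pos(),status.current_tcp_rot()),open('w1.pkl','wb'))
E
```

```text
jar 259 [ 0.70751551 -0.06971919  0.05422018]
0.6749999999999999
3.6333 [ 0.46308472 -0.22765625  0.27013943]
```

View pics/wrist1.png

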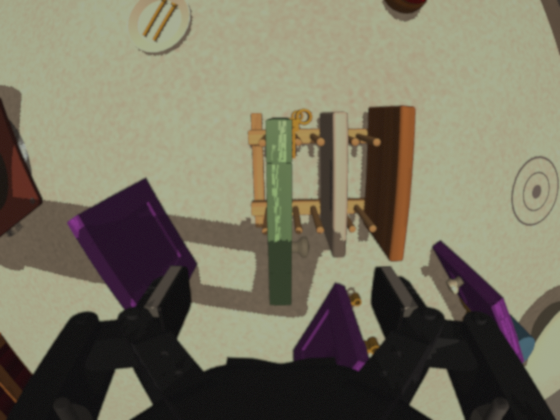

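```bash
cat >> h.py <<'E'
def rays(d,uv):
    uv=np.atleast_2d(np.asarray(uv,float));K=d['camera_matrix']
    a=(uv[:,0]-K[0,2])/K[0,0];b=-(uv[:,1]-K[1,2])/K[1,1];r=np.hypot(a,b)+1e-12
    c=np.stack([np.sin(r)*a/r,np.sin(r)*b/r,-np.cos(r)],1)
    return c@cv2.Rodrigues(np.array(d['rotation'],float))[0].T
def onplane(d,uv,z):
    v=rays(d,uv);o=np.array(d['origin']);return o+v*((z-o[2])/v[:,2])[:,None]
def wcloud(d):
    z=d['range_z'];h,w=z.shape;u,v=np.meshgrid(np.arange(w),np.arange(h))
    Rm=cv2.Rodrigues(np.array(d['rotation'],float))[0]
    r=rays(d,np.stack([u.ravel(),v.ravel()],1));cz=-(r@Rm)[:,2]
    return (np.array(d['origin'])+r*(z.ravel()/cz)[:,None]).reshape(h,w,3)
E
python3 - <<'E'
from h import *
import pickle
d,p,rv=pickle.load(open('w1.pkl','rb'))
W=wcloud(d);im=d['image'];hsv=cv2.cvtColor(im,cv2.COLOR_RGB2HSV)
for u,v in [(280,150),(280,290),(340,200),(395,200),(258,240),(160,30)]: print(u,v,W[v,u].round(4),hsv[v,u])
m=(hsv[...,0]>40)&(hsv[...,0]<75)&(hsv[...,1]>55);m[:,:250]=0;m[:,310:]=0;m[:110]=0;m[310:]=0
m&=(W[...,2]>.18)&(W[...,2]<.2)
v,u=np.nonzero(m);Q=onplane(d,np.stack([u,v],1),.192)
r=cv2.minAreaRect((Q[:,:2]*1000).astype(np.float32));print(m.sum(),r);print(u.min(),u.max(),v.min(),v.max())
# long axis via PCA
c=Q[:,:2].mean(0);w,V=np.linalg.eigh(np.cov((Q[:,:2]-c).T));print(c,np.degrees(np.arctan2(V[1,1],V[0,1])),'depth z',np.median(W[m][:,2]))
E
```

```text
280 150 [ 0.4839 -0.1808  0.1924] [ 44  83 163]
280 290 [ 0.4387 -0.2792  0.1921] [46 85 63]
340 200 [ 0.512  -0.2519  0.1266] [ 24  57 169]
395 200 [ 0.559  -0.2702  0.1365] [ 13 173  87]
258 240 [ 3.961e-01 -2.991e-01 -1.000e-04] [ 17  69 104]
160 30 [0.4034 0.0127 0.0082] [ 19 163 125]
4242 ((462.5113830566406, -226.22213745117188), (142.77029418945312, 16.99745750427246), 66.0148696899414)
266 291 119 304
[ 0.46534073 -0.21971328] 65.89942972396449 depth z 0.19204937186430468
```

```bash
python3 - <<'E'
from h import *
import pickle
t0=status.current_time()
o=tool(np.deg2rad(155.95+180))
manip.move_linear([.4625,-.2264,.156],max_speed=.12,orientation=o)
print(status.current_time()-t0,status.current_eef_pos(),status.current_contact_force())
hand.command_gripper(0.0)
print(status.current_time()-t0,status.current_width(),status.current_contact_force(),status.current_eef_pos())
E
```

```text
1.1 [ 0.46307907 -0.22678717  0.15693807] [ 0.68674408  1.14736506 -0.31911991]
1.725 0.017157034281869397 [-0.35949843 -0.44961782  2.23185242] [ 0.46270619 -0.22653569  0.15627938]
```

```bash
python3 - <<'E'
from h import *
import pickle
t0=status.current_time()
manip.move_linear([.4625,-.2264,.315],max_speed=.11)
manip.wait(.2)
print(status.current_time(),status.current_eef_pos(),status.current_width(),status.current_contact_force(),status.current_moment())
d=snap('wrist');save(d,'wrist2.png');pickle.dump((d,status.current_eef_pos(),status.current_tcp_rot()),open('w2.pkl','wb'))
d=snap('side');save(d,'side2.png')
E
```

```text
7.35 [ 0.4623434  -0.22629588  0.31448842] 0.017336822708416046 [-0.23626933  0.38130462 -3.29636488] [9.68375412e-05 3.54213954e-02 6.30425484e-02]
```

View pics/wrist2.png

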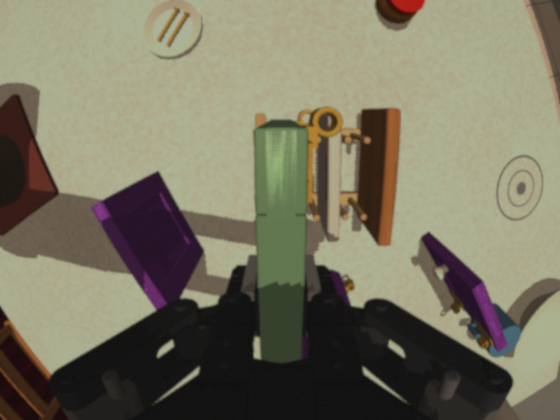

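View pics/side2.png

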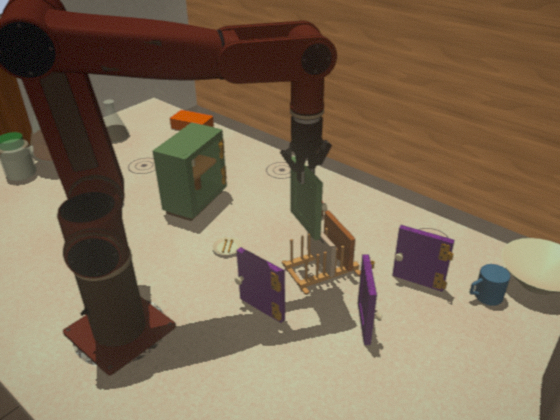

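```bash
python3 - <<'E'
from h import *
import pickle
manip.move_linear([.614,.110,.315],max_speed=.18,orientation=tool(np.deg2rad(15)))
manip.wait(.2)
print(status.current_time(),status.current_eef_pos(),status.current_width())
d=snap('wrist');save(d,'wrist3.png');pickle.dump((d,status.current_eef_pos(),status.current_tcp_rot()),open('w3.pkl','wb'))
cv2.imwrite('pics/wrist3z.png',cv2.resize(d['image'][0:200,160:440][:,:,::-1],None,fx=2.8,fy=2.8,interpolation=cv2.INTER_CUBIC))
E
```

```text
9.85 [0.61396181 0.10958038 0.31510942] 0.017476228445741312
```

View pics/wrist3.png

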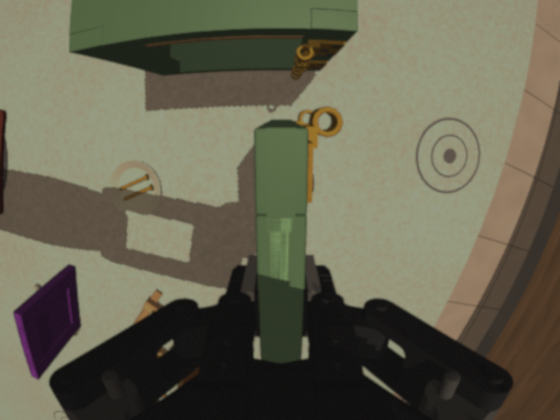

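View pics/wrist3z.png

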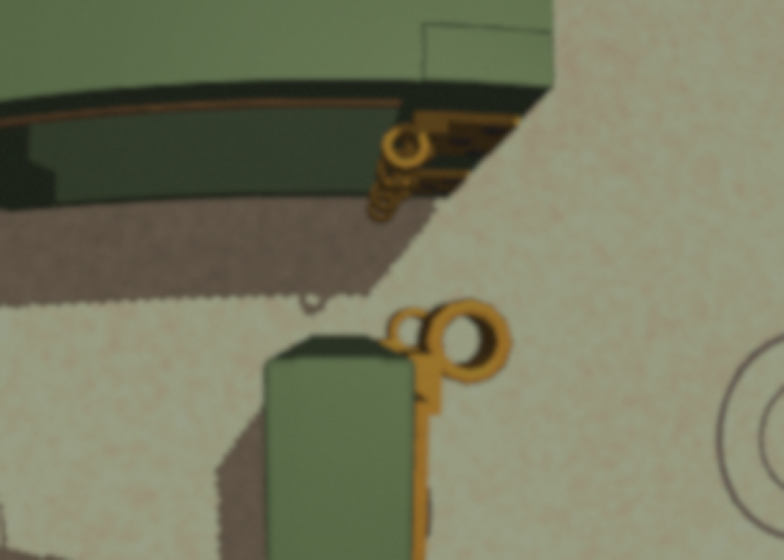

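```bash
cat > meas.py <<'E'
from h import *
def fitring(d,W,z0,win,zp,tol=.004):
    """brass pixels at height near z0 inside window -> outer ring in world plane, circle fit"""
    hsv=cv2.cvtColor(d['image'],cv2.COLOR_RGB2HSV);x0,x1,y0,y1=win
    m=np.zeros(hsv.shape[:2],bool);m[y0:y1,x0:x1]=1
    m&=(hsv[...,0]>8)&(hsv[...,0]<30)&(hsv[...,1]>120)&(abs(W[...,2]-z0)<tol)
    return m
def meas(f):
    import pickle
    d,p,rv=pickle.load(open(f,'rb'));W=wcloud(d);return d,p,rv,W
E
python3 - <<'E'
from meas import *
d,p,rv,W=meas('w3.pkl')
hsv=cv2.cvtColor(d['image'],cv2.COLOR_RGB2HSV)
np.set_printoptions(linewidth=220)
print('door top z',np.median(W[140:240,265:300,2]),[np.median(W[v,265:300,2]).round(4) for v in (135,170,200,240,330)])
print('cup top z',np.median(W[5:20,150:300,2]))
print('ring heights'); print((W[104:140:3,306:346:3,2]*1000).round(0).astype(int))
print((W[40:66:2,290:320:2,2]*1000).round(0).astype(int))
E
```

```text
door top z 0.3509270255556902 [np.float64(0.3511), np.float64(0.351), np.float64(0.3509), np.float64(0.3509), np.float64(0.3509)]
cup top z 0.24019607845656274
ring heights
[[ -1  -1   0   0   0   2   0  -1  -1   3  -1   1  -1  -2]
 [  0   0   1   2   2   0 326 326 323   2   2   0   0   1]
 [224 226   0 316 324 325 326 325 325 324 324   0  -2   0]
 [  0 224 315 324 324 325  -1 311 318 325 326 325   1   0]
 [ -1   1 319 325 325  -1   0  -1 312 319 324 326   2   2]
 [  0 312 324 325 325   1   1   0 309 316 323 325 325  -2]
 [  0 312 325 326   0   0   0  -1   1 315 322 325 325   1]
 [309 308 324 325 324   0  -1  -1 307 318 324 326 325   0]
 [324 326 324 325 324  -1  -1 308 315 323 325 324  -1   0]
 [351 326 325 325 325 325 325 322 324 325 325   0  -1   1]
 [351 324 325 325 323 324 325 325 324 325   0   1  -2   0]
 [350 325 324 325   1   1   2   1   1   0   1  -1   0  -1]]
[[ 32  33  32  33  33  33 149 175 202 207 206 206 205 206 207]
 [ 33  32  32  33  31  33 151 175 195 205 206 206 206 206 206]
 [ 32  32  32  31  32 123 153 207 206 208 206 205 206 206 204]
 [ 32  32  32  32 205 207 206 207 207 206 206 207 207 206 206]
 [ 32  31  32  33 206 206 202 199 202 205 206 201 202 200 203]
 [ 33  33  32  32 206 197 153 165 193 201 207 207 195 194 193]
 [ 32  34  32  31 206 127 151 166 166 193 207 207 168 165 166]
 [ 32  32  33 198 206 168 167 167 169 167 207 206 167 159 157]
 [ 33  31  31 194 205 205 165 168 168 206 207 165 131 133 133]
 [ 42  43  42 169 198 205 207 206 206 206 201 117 121 123 122]
 [ 43  41 166 168  76 199 203 205 203 200 106 109 106 107 106]
 [ 42  42 160 168 168  98 107 107 168 168 107 106 106 106 105]
 [ 43  42 458 167 168 167 168 169 167 107  94  96  95  94  99]]
```

```bash
cat >> meas.py <<'E'
from scipy.optimize import least_squares
def ring(d,W,zt,win,tol=.003):
    x0,x1,y0,y1=win
    m=np.zeros(W.shape[:2],np.uint8);m[y0:y1,x0:x1]=(abs(W[y0:y1,x0:x1,2]-zt)<tol)
    cs,hi=cv2.findContours(m,cv2.RETR_CCOMP,cv2.CHAIN_APPROX_NONE)
    out=[]
    hs=[c for c,h in zip(cs,hi[0]) if h[3]>=0]
    res={}
    if hs:
        c=max(hs,key=len)[:,0,:]
        q=onplane(d,c,zt)[:,:2]
        s=least_squares(lambda x:np.hypot(*(q-x[:2]).T)-x[2],[*q.mean(0),.004],loss='soft_l1',f_scale=.0005)
        res['hole']=(s.x,len(q))
        o=max([c for c,h in zip(cs,hi[0]) if h[3]<0],key=len)[:,0,:]
        q=onplane(d,o,zt)[:,:2]
        k=np.abs(np.hypot(*(q-s.x[:2]).T)-.0065)<.0012
        s2=least_squares(lambda x:np.hypot(*(q[k]-x[:2]).T)-x[2],[*s.x[:2],.0065],loss='soft_l1',f_scale=.0004)
        res['outer']=(s2.x,k.sum(),len(q))
    return res
def line(d,uv,z):
    q=onplane(d,uv,z)[:,:2].astype(np.float32);vx,vy,x,y=cv2.fitLine(q,cv2.DIST_HUBER,0,.001,.001).ravel()
    return np.degrees(np.arctan2(vy,vx)),(x,y)
E
python3 - <<'E'
from meas import *
d,p,rv,W=meas('w3.pkl')
print('door ring',ring(d,W,.325,(306,350,100,142)))
print('door ring hi only',ring(d,W,.325,(313,350,100,135)))
print('cup ring',ring(d,W,.206,(292,316,40,64)))
# door top edges
Z=W[...,2];m=abs(Z-.351)<.004
L=[];Rr=[]
for v in range(135,235,2):
    c=np.nonzero(m[v,240:320])[0]+240
    L.append((c.min()-.5,v));Rr.append((c.max()+.5,v))
print('doorL',line(d,L,.351),'doorR',line(d,Rr,.351))
# door hinge-side end (top edge, max toward cupboard)
E_=[(u,np.nonzero(m[100:200,u])[0].min()+100-.5) for u in range(262,302,2)]
print('door end',line(d,E_,.351))
m=abs(Z-.240)<.004
F=[(u,np.nonzero(m[:80,u])[0].max()+.5) for u in range(110,350,4) if m[:80,u].any()]
print('cup front',line(d,F,.24))
c=np.nonzero(m[20,300:400])[0].max()+300
S=[(np.nonzero(m[v,300:400])[0].max()+300.5,v) for v in range(2,26,2)]
print('cup side',line(d,S,.24))
print(p,R.from_rotvec(rv).as_matrix()[:2,0])
E
```

```text
door ring {'hole': (array([0.61338636, 0.18496636, 0.00395999]), 56), 'outer': (array([0.6134648 , 0.18496359, 0.00621312]), np.int64(85), 113)}
door ring hi only {'hole': (array([0.61338636, 0.18496636, 0.00395999]), 56), 'outer': (array([0.61353357, 0.18501194, 0.00614223]), np.int64(84), 90)}
cup ring {'hole': (array([0.59943055, 0.2345547 , 0.0042293 ]), 30), 'outer': (array([0.59950827, 0.2348355 , 0.00608956]), np.int64(42), 63)}
doorL (np.float32(-74.91032), (np.float32(0.5920374), np.float32(0.1577632))) doorR (np.float32(-75.51194), (np.float32(0.6093374), np.float32(0.16238615)))
door end (np.float32(14.917389), (np.float32(0.5953066), np.float32(0.17879467)))
cup front (np.float32(14.799582), (np.float32(0.5443317), np.float32(0.22979106)))
cup side (np.float32(-76.60073), (np.float32(0.6262174), np.float32(0.26491463)))
[0.61397486 0.10966045 0.31509833] [0.96606521 0.25829826]
```

```bash
python3 - <<'E'
from meas import *
d,p,rv,W=meas('w3.pkl')
Z=W[...,2]
m=abs(Z-.351)<.004;m[:130]=0;m[235:]=0
q=W[m];A=np.c_[q[:,:2]-q[:,:2].mean(0),np.ones(len(q))];print('top plane slopes x,y',np.linalg.lstsq(A,q[:,2],rcond=None)[0])
m=np.zeros(Z.shape,bool);m[104:128,292:320]=abs(Z[104:128,292:320]-.225)<.0035
v,u=np.nonzero(m);print(len(u),u.min(),u.max(),v.min(),v.max())
q=onplane(d,np.c_[u,v],.225)[:,:2]
for r in q[::12]: pass
# outer boundary: points; fit annulus centre with known radii bounds 4..6.5
f=lambda x:np.maximum(0,np.hypot(*(q-x).T)-.0066)+np.maximum(0,.004-np.hypot(*(q-x).T))
s=least_squares(f,[.6134,.185]);print(s.x,s.cost,np.abs(f(s.x)).max())
f2=lambda z:None
# cup lower ring (top z .106) in view
m=np.zeros(Z.shape,bool);m[50:85,280:318]=abs(Z[50:85,280:318]-.106)<.0025
v,u=np.nonzero(m);print(len(u),u.min(),u.max(),v.min(),v.max())
# side-vertical check of upper door knuckle stack of cup: second (168 top) 
for zt,win in ((.168,(286,312,56,75)),(.106,(286,306,60,82))):
    x0,x1,y0,y1=win
    m=np.zeros(Z.shape,bool);m[y0:y1,x0:x1]=abs(Z[y0:y1,x0:x1]-zt)<.0025
    v,u=np.nonzero(m);q=onplane(d,np.c_[u,v],zt)[:,:2];
    f=lambda x:np.maximum(0,np.hypot(*(q-x).T)-.0066)+np.maximum(0,.004-np.hypot(*(q-x).T))
    s=least_squares(f,[.5995,.2347],loss='soft_l1',f_scale=.001);print(zt,len(q),s.x,f(s.x).mean())
E
```

```text
top plane slopes x,y [0.00068089 0.00402825 0.35089676]
94 292 312 109 125
[0.61251874 0.18460232] 8.058046183089579e-06 0.0031378475387654654
85 292 317 52 74
0.168 61 [0.59959171 0.2349622 ] 1.974883863997526e-05
0.106 55 [0.5997491  0.23603188] 0.00020341237606477257
```

```bash
python3 - <<'E'
from meas import *
import pickle
manip.move_linear([.6092,.1249,.179],max_speed=.1)
manip.wait(.3)
print(status.current_time(),status.current_eef_pos(),status.current_width(),status.current_contact_force())
d=snap('wrist');save(d,'wrist4.png');pickle.dump((d,status.current_eef_pos(),status.current_tcp_rot()),open('w4.pkl','wb'))
s=snap('side');pickle.dump(s,open('s4.pkl','wb'))
cv2.imwrite('pics/side4z.png',cv2.resize(s['image'][100:250,130:290][:,:,::-1],None,fx=4,fy=4,interpolation=cv2.INTER_CUBIC))
cv2.imwrite('pics/wrist4z.png',cv2.resize(d['image'][0:200,160:440][:,:,::-1],None,fx=2.8,fy=2.8,interpolation=cv2.INTER_CUBIC))
W=wcloud(d);Z=W[...,2]
np.set_printoptions(linewidth=220)
print('door top',np.median(Z[140:240,265:300]),'cup top',np.median(Z[2:10,150:300]))
E
```

```text
11.7167 [0.60934297 0.12487131 0.17928804] 0.017374636619379408 [-0.58428599  0.4030545  -3.21217364]
door top 0.21509903066499247 cup top 0.13216804332121546
```

View pics/wrist4z.png

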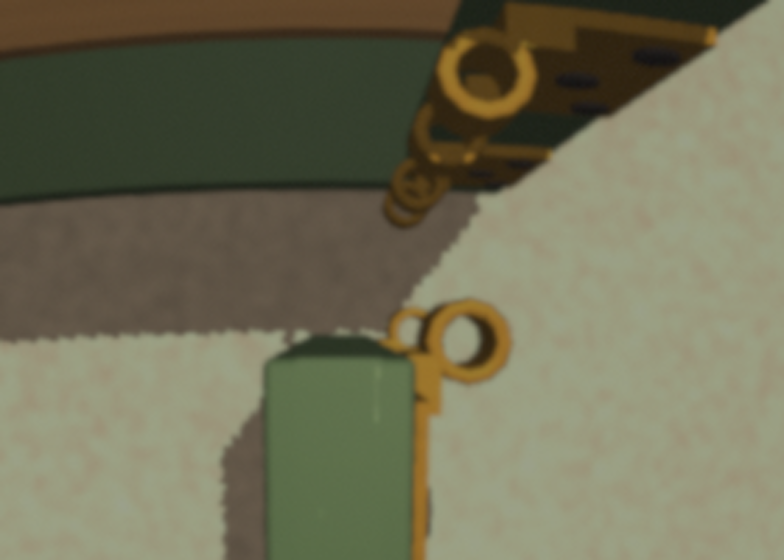

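View pics/side4z.png

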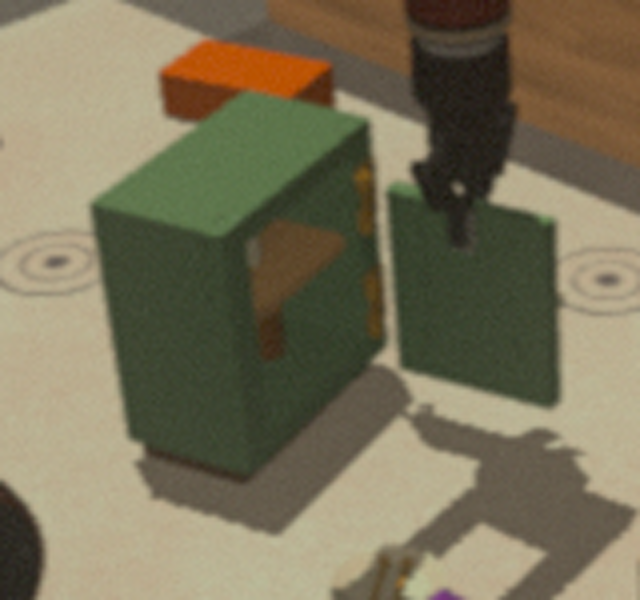

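```bash
python3 - <<'E'
from meas import *
d,p,rv,W=meas('w4.pkl');Z=W[...,2]
np.set_printoptions(linewidth=220)
print('door',ring(d,W,.189,(306,350,100,142)))
print('cup z',np.median(Z[10:42,316:353][abs(Z[10:42,316:353]-.206)<.006]),np.median(Z[100:142,306:350][abs(Z[100:142,306:350]-.189)<.006]))
print('cup',ring(d,W,.206,(314,354,6,46),.004))
# lower rings: cup z .168 outer etc, annulus fit
def ann(zt,win,x0):
    a,b,c,e=win;m=np.zeros(Z.shape,bool);m[c:e,a:b]=abs(Z[c:e,a:b]-zt)<.002
    v,u=np.nonzero(m);q=onplane(d,np.c_[u,v],zt)[:,:2]
    f=lambda x:np.maximum(0,np.hypot(*(q-x).T)-.0065)+np.maximum(0,.004-np.hypot(*(q-x).T))
    s=least_squares(f,x0,loss='soft_l1',f_scale=.0005);print(zt,len(q),s.x,f(s.x).mean())
ann(.106,(296,326,50,85),[.5995,.2347])
ann(.068,(294,318,55,85),[.5995,.2347])
ann(.089,(296,312,106,125),[.6087,.2])
m=abs(Z-.215)<.004
L=[];Rr=[]
for v in range(135,235,2):
    c=np.nonzero(m[v,240:320])[0]+240
    L.append((c.min()-.5,v));Rr.append((c.max()+.5,v))
print('doorL',line(d,L,.215),'doorR',line(d,Rr,.215))
E
```

```text
door {'hole': (array([0.60874517, 0.20027355, 0.00400807]), 55), 'outer': (array([0.60880947, 0.20026521, 0.00622435]), np.int64(85), 112)}
cup z 0.2058987284022139 0.18892727353142522
cup {'hole': (array([0.5993126 , 0.23413788, 0.0036419 ]), 58), 'outer': (array([0.59933204, 0.2343634 , 0.00639775]), np.int64(95), 126)}
0.106 174 [0.60024215 0.23690406] 0.0010633186345591478
0.068 108 [0.59985255 0.2355891 ] 0.0001248863423989427
0.089 91 [0.60832403 0.20003711] 7.342940614694059e-05
doorL (np.float32(-75.04209), (np.float32(0.58734417), np.float32(0.17304918))) doorR (np.float32(-75.46731), (np.float32(0.6058997), np.float32(0.17286849)))
```

```bash
python3 - <<'E'
from meas import *
import pickle
hit=manip.move_linear([.6000,.1593,.179],max_speed=.03,contact_N=3)
manip.wait(.5)
print(hit,status.current_time(),status.current_eef_pos(),status.current_width(),status.current_contact_force(),status.current_moment())
d=snap('wrist');pickle.dump((d,status.current_eef_pos(),status.current_tcp_rot()),open('w5.pkl','wb'))
cv2.imwrite('pics/wrist5z.png',cv2.resize(d['image'][0:200,160:440][:,:,::-1],None,fx=2.8,fy=2.8,interpolation=cv2.INTER_CUBIC))
s=snap('side');pickle.dump(s,open('s5.pkl','wb'))
cv2.imwrite('pics/side5z.png',cv2.resize(s['image'][100:250,130:290][:,:,::-1],None,fx=4,fy=4,interpolation=cv2.INTER_CUBIC))
E
```

```text
False 13.65 [0.59999706 0.15929973 0.17900625] 0.017155872469278827 [ 0.34858501 -0.24577545 -2.53318852] [-0.01460765  0.00699301 -0.02102533]
```

View pics/wrist5z.png

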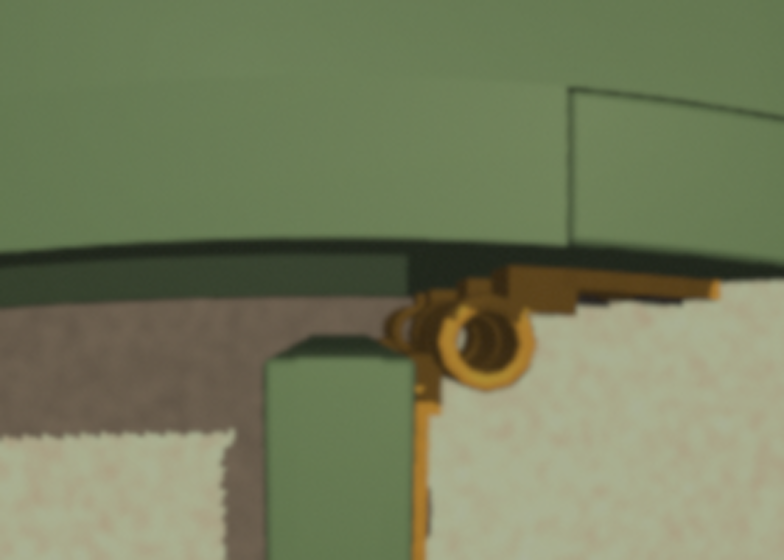

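View pics/side5z.png

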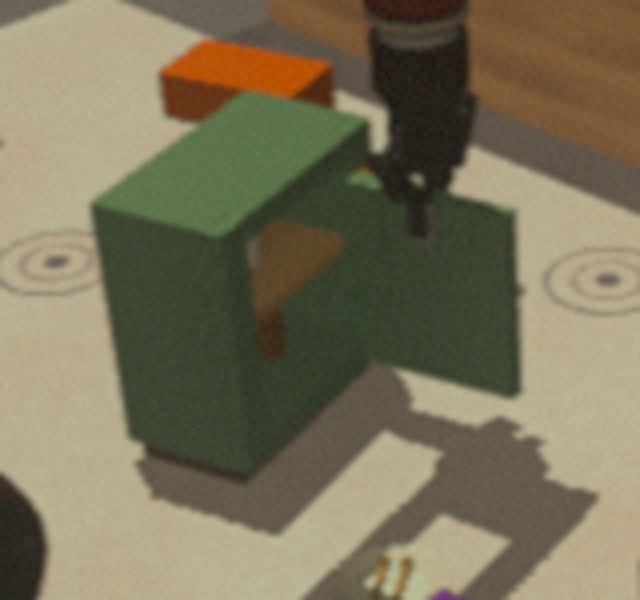

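```bash
python3 - <<'E'
from meas import *
d,p,rv,W=meas('w5.pkl');Z=W[...,2]
F=[]
for i in range(8):
    manip.wait(.05);F.append(np.r_[status.current_contact_force(),status.current_moment()])
print(np.mean(F,0).round(3),np.std(F,0).round(3))
print('top',np.median(Z[140:240,265:300]))
print('cup',ring(d,W,.206,(314,354,102,142),.003))
d4,p4,rv4,W4=meas('w4.pkl')
r4=ring(d4,W4,.189,(306,350,100,142))['hole'][0]
print('door pred via TCP',r4[:2]+(p-p4)[:2])
def dtop(d,W):
    m=abs(W[...,2]-.215)<.004;m[:125]=0;m[240:]=0;m[:,:240]=0;m[:,320:]=0
    v,u=np.nonzero(m);q=W[m];A=np.c_[u-280,v-180,np.ones(len(u))]
    Lc=[np.nonzero(m[v])[0].min() for v in range(135,235)];Rc=[np.nonzero(m[v])[0].max() for v in range(135,235)]
    return np.mean(Lc),np.mean(Rc),v.min(),np.polyfit(range(100),Lc,1)[0],np.polyfit(range(100),Rc,1)[0]
print(dtop(d4,W4),dtop(d,W))
np.set_printoptions(linewidth=200)
print((Z[104:142:2,312:356:2]*1000).astype(int))
E
```

```text
[-0.175  0.426 -2.489 -0.008  0.006  0.023] [0.406 0.524 0.406 0.026 0.019 0.035]
top 0.21482669131432558
cup {'hole': (array([0.59918601, 0.23493398, 0.00392612]), 62), 'outer': (array([0.59926679, 0.23501984, 0.00621226]), np.int64(101), 124)}
door pred via TCP [0.59947851 0.23472313]
(np.float64(254.65), np.float64(306.62), np.int64(127), np.float64(0.019723972397240327), np.float64(-0.027362736273627886)) (np.float64(254.64), np.float64(306.62), np.int64(127), np.float64(0.019417941794178575), np.float64(-0.027362736273627886))
[[ 93 106 106 106 107 105 160 166 169 167 203 167 196 199 202 205 205 206 206 208 205 205]
 [ 95 105 106 106 106 106 194 204 205 205 205 206 205 206 203 206 205 206 205 205 206 205]
 [156 167 167 168 182 203 206 205 204 207 207 205 205 206 205 205 206 207 207 205 206 206]
 [168 174 182 196 203 205 206 206 206 207 206 206 207 205 205 206 206 206 206 206 205 206]
 [173 183 196 202 204 206 206 206 185 188 196 200 203 204 205 207 204 206 205   0   0 205]
 [182 190 199 204 206 321 205 166 174 181 186 187 193 199 204 207 206 208 205   0   1   0]
 [184 194 199 20
[... 467 characters left out ...]
3 166 168 174 180 184 188 195 198 201 205 206 205   0   1   0]
 [189 194 200 206 205 206 206 168 176 177 183 188 195 198 202 205 206 207 205   0   0   0]
 [189 188 199 205 207 206 206 206 182 184 187 194 198 200 206 206 205 206 206   0   0   0]
 [188 188 188 193 204 206 206 206 206 198 198 200 204 205 206 205 205 205 206   0   0   0]
 [189 188 188 186 195 205 206 204 206 206 204 205 206 206 206 206 206   0   0   0   0   1]
 [189 188 189   0   0   0 205 205 206 205 206 206 206 205 206 205   0   0   0   0   0  -1]
 [187 187 187   0  -1   0   0   0 205 206 205 205 205 205 206   0   0   0   0   0   1  -1]
 [188 189 189   0   0   1   0   0   0   0  -1   0  -1   0   1   0   0   0   0   0   1   0]]
```

```bash
python3 - <<'E'
from meas import *
d,p,rv,W=meas('w5.pkl');Z=W[...,2]
np.set_printoptions(linewidth=200)
print((Z[106:128,296:316]*1000).astype(int))
d4,p4,_,W4=meas('w4.pkl');Z4=W4[...,2]
def ann(d,Z,zt,win,x0):
    a,b,c,e=win;m=np.zeros(Z.shape,bool);m[c:e,a:b]=abs(Z[c:e,a:b]-zt)<.0025
    v,u=np.nonzero(m);q=onplane(d,np.c_[u,v],zt)[:,:2]
    f=lambda x:np.maximum(0,np.hypot(*(q-x).T)-.0065)+np.maximum(0,.004-np.hypot(*(q-x).T))
    s=least_squares(f,x0,loss='soft_l1',f_scale=.0005);print(zt,len(q),s.x,f(s.x).mean());return s.x
c=ann(d,Z,.106,(294,312,104,124),[.5995,.2347])
q=ann(d4,Z4,.089,(296,312,106,125),[.6087,.2])+(p-p4)[:2];print('door lower',q,'diff mm',(q-c)*1000)
E
```

```text
[[  1   0   0   0   0   0   0   0   0  32  33  53  64  68  67  68  95 103 105 105]
 [  0   0   0   0   0   0   1   0   0   1   0  54  64  67  68  69  95 101 105 106]
 [  0   0   1   0   0  -1   0   0   0   0   0  56  64 105  68  67 156 163 167 166]
 [  0   2  -1   0   0  -1   0   0  62  95 105 104 105 106 104 158 163 167 169 174]
 [ -1   0   0   0   0  67  66  99 104 106 106 105 106 104 157 164 168 168 174 179]
 [  1   2   0  56  67  80  98 105 106 105 106 104 106 321 164 167 167 175 179 184]
 [  0   0   1  66  80  99 105 106 106 106 106 105 158 163 168 168 173 178 183 188]
 [  1   0  59  79  99 105 106 106 105 106  54 156 163 168 168 174 179 183 188 195]
 [  1   0  65  76 103 106 106 106 105   0   0 159 164 167 173 177 182 186 190 196]
 [  0  59  68  81 105 105 106 321   1   0 155 161 166 167 172 178 183 186 193 197]
 [  0  64  74  86 105 107 107 106   0  -1 158 163 168 167 174 180 184 187 194 197]
 [  0  65  78  93 105 105 106   0  -1   1 160 165 167 173 177 183 185 187 196 198]
 [  0  62  77  89 104 106 106   0  -1 156 162 167 168 175 178 184 188 193 197 200]
 [  0  57  73  88 102
[... 187 characters left out ...]
160 167 172 177 183 186 188 196 200 203]
 [ 89  89  88  88  90 104 105 107 105  62 159 165 167 175 181 185 189 195 199 203]
 [160 160  88  89  89  96 104 106 106 105 157 164 169 175 180 185 189 195 197 201]
 [176 175 175 172  89  89  97 106 106 106 155 163 167 172 178 184 188 193 198 200]
 [189 187 186 187 187 178  87 171 173 173 173 171 172 173 178 183 188 190 196 201]
 [198 199 197 197 197 198 197 172 178 185 184 185 184 184 183 184 185 189 196 199]
 [213 213 213 213 207 206 206 207 207 188 188 188 189 189 188 187 188 188 195 199]]
0.106 64 [0.59933873 0.23510129] 0.0
0.089 91 [0.60832403 0.20003711] 7.342940614694059e-05
door lower [0.59905737 0.23448669] diff mm [-0.28135786 -0.61459743]
```

```bash
python3 - <<'E'
from h import *
print(status.current_time(),np.abs(status.current_qvel()).max(),status.current_width())
print(close_job())
E
```

```text
14.15 0.0024049190913330177 0.017493905691981858
the job is handed in; nothing more can be done
None
```

I lifted the sage-green door out of the rack and offered it to the cupboard about 90° open, with both its knuckles sitting between the cupboard's. It was still in the grip when I handed the job in at 14.2 s; the hand-in gave no verdict.

My last checks, all from the wrist camera and the robot's own readings:
- **Pin holes:** the upper pair is about 0.4 mm apart and the lower pair about 0.7 mm. The limit is 3 mm. Only part of the lower ring was visible, so its fit is weaker. Both door-knuckle positions come from a picture taken before insertion plus the arm's travel, though I could see through the holes in the final picture.
- **Height:** the door's top edge is at 0.215 m, so its underside is about 45 mm above the table, as it should be.
- **Contact:** the insertion move did not trip its 3 N stop, and the door did not shift in the grip.
- **At rest:** the arm was still, with the fingers closed on the door at about 17.5 mm.

**Unsettled reading:** the vertical force averaged -2.5 N after insertion, against single readings of about -3.2 N before. The difference is close to the noise (about 0.4 N spread). I can't fully rule out a touch of roughly 0.7 N on the cupboard, which would still be under the 2 N limit.

The moves kept clear of the boards, saucer and jar, but I did not measure them again at the end.

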